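# Unnest the filter cones and seat each in its suction flask

### The arm

A 6-joint arm with a two-finger parallel gripper is mounted at the origin on a cart in front of the work surface, level with it; the furniture and walls round the work are solid. World frame = base frame: x ahead of the robot, y to its left, z up, the work surface at z = 0. Lengths are in m, angles in degrees, forces in N, time in s.
With the tool pointing down it reaches from about 0.3 to 0.75 m from the base axis. Payload 8.5 kg.
Tool frame: the origin (TCP) lies midway between the tips of the shut fingers; the grasp point (between the pads) lies 19 mm behind it (env.hold_point_z is the distance from the TCP to the grasp point, in m); z points along the fingers, y is the line along which they close (so a half turn about z gives the same grasp; the last joint's range is limited). The gripper opens to 85 mm and grips with 20 to 120 N. Pads are 22 mm wide; open, the fingers measure 114 mm over their backs; the gripper's body (76 mm by 85 mm) begins 54 mm behind the grasp point. The pads swing forward as they close: fully open they stand 13 mm farther back than shut.
Start: joints at [64.211, 21.807, 74.336, -0, 83.858, -12.336], TCP at [0.128, 0.535, 0.231] pointing down, gripper open.
Joint ranges: [-178.18, 178.18], [-50.72, 133.34], [12.68, 142.11], [-81.47, 261.47], [9.98, 163.14], [-165.26, 165.26]. Speed limits (degrees/s): [136.94, 136.94, 180, 180, 180, 180].

### API

Orientations are given as a 3x3 rotation matrix whose columns are the frame's x, y, z axes.
In Python, from rig import observe, get_image, camera_info, env gives the robot as it stands.
- The arm moves only by the tool drive_tool, never from a script. Its arguments are lists of equal length, an entry for each row: "offset": the shift along the tool's x, y, z in units of 40 mm (1.0 is 40 mm), a list of three; "turn": the turn, a rotation vector about the tool's x, y, z in units of 6 degrees (1.0 is 6 degrees), a list of three; "hand": the opening, from 0 (shut) to 1 (fully open). A call has exactly 10 rows; each row shifts and turns the commanded pose from where the row before left it, along the tool's axes as they then stand; what a row does not reach is not made up. A row lasts 1/8 s, in which the tool goes at most 62.5 mm and 10.7 degrees, less where a joint would pass 70% of its speed; a pose out of reach is approached as far as the arm can. A call is refused whole if a number of a shift passes 1 or a number of a turn 1, either way. A call with a gripper value outside its range is refused whole. The fingers move at their own pace and stop on an object; "newtons" is the grip in N (left out, the last holds). Time passes only in rows, so rows that do not move let the fingers close, or fill a call up. It gives the time, the measured TCP pose, the force, the opening and the grip force at its end, in the units of the state.
- observe(): the state, without advancing time (a new reading comes with each control period).
- get_image(name): name is "scene" or "top" or "wrist"; returns the picture (384x512x3 uint8, blue, green, red); there is no depth.
- camera_info(name): a dict with "fx", "fy", "cx", "cy" (pixels), "world_to_cam" (4x4, takes a point from world to camera coordinates). Camera axes: x right, y down, z forward; pixel columns grow to the right and rows downward; lengths in m; the calibration is good to about 2 mm. A picture is of the moment at which its call begins: read the wrist's pose just before it. camera_info takes no time and is no camera call; for the wrist camera it gives the pose at the moment of the call.
- env.close_job(): hands the job in; it is judged then, once.
The state is a dict: "time_s": time; "q": joint angles; "qvel": joint speeds; "joint_efforts": joint torques, N m; "position": TCP position; "tool_rot": TCP orientation; "ft_force": force on the tool from outside, world axes, zero at the start; "wrist_torque": the same for the moment, N m; "grip_width": finger opening in m; "gripper_force": force on a finger pad.
Only numpy, scipy, OpenCV 4.12 (cv2) and the standard library are available. Lean on these libraries where they do the work, as an engineer would, in place of code of your own. Each camera call takes 0.05 s, during which the arm holds its last target. There are 200 camera calls.

### The job

Four suction flasks are to be made ready for filtering: take the stack of nested rubber cones apart and seat each cone, narrow end down, in the neck of the one flask it fits, smallest cone in the narrowest neck up to the largest in the widest. Each cone must end level with its lip resting on the rim of the neck; do not knock any flask over or let a cone fall onto its side on the way.

Things in the scene. Friction and masses are not known exactly. Their poses are not given: they have to be found in the camera images.
- cone_34: Smallest of four nested grey rubber filter cones. On top a round lip 34 mm across, 16 mm high; below it a taper 26 mm long, 23 mm across under the lip, 11 mm at the foot; a 9 mm hole runs down its axis. Origin: centre of the foot, z up the axis; lip underside at z 26 mm, top at 42 mm. At the start it sits in the 45 mm cone, its lip on that cone's lip. Loose.
- cone_45: Second smallest of four nested grey rubber filter cones. On top a round lip 45 mm across, 16 mm high; below it a taper 26 mm long, 34 mm across under the lip, 22 mm at the foot; its hollow takes the tapered part of the 34 mm cone. Origin: centre of the foot, z up the axis; lip underside at z 26 mm, top at 42 mm. At the start it sits in the 56 mm cone, its lip on that cone's lip, and carries the 34 mm cone. Loose.
- cone_56: Second largest of four nested grey rubber filter cones. On top a round lip 56 mm across, 16 mm high; below it a taper 26 mm long, 45 mm across under the lip, 33 mm at the foot; its hollow takes the tapered part of the 45 mm cone. Origin: centre of the foot, z up the axis; lip underside at z 26 mm, top at 42 mm. At the start it sits in the 67 mm cone, its lip on that cone's lip, and carries the 45 mm cone. Loose.
- cone_67: Largest of four nested grey rubber filter cones. On top a round lip 67 mm across, 16 mm high; below it a taper 26 mm long, 56 mm across under the lip, 44 mm at the foot; its hollow takes the tapered part of the 56 mm cone. Origin: centre of the foot, z up the axis; lip underside at z 26 mm, top at 42 mm. It stands in a steel tray (wall 24 mm high, floor level with the worktop) and carries the others; left of the tray is a tall pump. Loose.
- flask_a: White plastic suction flask, conical, base 72 mm across, 104 mm high, straight upright neck of 26 mm bore, 33 mm outside (39 over the rim bead), open 40 mm deep. Origin: centre of its base, z up; mouth centre at z 104 mm. A hose nipple stands out 28 mm along its x axis, 24 mm below the mouth. Stands loose on the worktop.
- flask_b: White plastic suction flask, conical, base 83 mm across, 116 mm high, straight upright neck of 37 mm bore, 44 mm outside (50 over the rim bead), open 40 mm deep. Origin: centre of its base, z up; mouth centre at z 116 mm. A hose nipple stands out 28 mm along its x axis, 24 mm below the mouth. Stands loose on the worktop.
- flask_c: White plastic suction flask, conical, base 94 mm across, 128 mm high, straight upright neck of 48 mm bore, 55 mm outside (61 over the rim bead), open 40 mm deep. Origin: centre of its base, z up; mouth centre at z 128 mm. A hose nipple stands out 28 mm along its x axis, 24 mm below the mouth. Stands loose on the worktop.
- flask_d: White plastic suction flask, conical, base 105 mm across, 140 mm high, straight upright neck of 59 mm bore, 66 mm outside (72 over the rim bead), open 40 mm deep. Origin: centre of its base, z up; mouth centre at z 140 mm. A hose nipple stands out 28 mm along its x axis, 24 mm below the mouth. Stands loose on the worktop.
Things that resemble listed ones, but are neither listed nor needed, are in the scene too. Leave any green look-alike of the cone_67 alone.

How it is judged:
By the outcome, as a careful person would: the job done as asked, in the order asked, and still so for the second after the job is handed in, with the robot touching nothing.
It also fails if it takes over 122 s, if anything falls off the work surface, if the arm or the gripper's body presses on something with over 40 N, if the wrist force passes 120 N, or if a joint passes its speed limit or range.

## Working session

There is one attempt and no reset: what is moved stays moved. The work goes in short steps, Python scripts to look and compute and a tool call to move; the robot and the scene stay as the last step left them, time stands still between calls to the robot, and variables do not carry over. Pictures are saved under pics/ and viewed, at most 14 in all, crops included, and the job is handed in when it is done.

Besides the shell and the picture viewer there is one more tool, called after "Call:" by a JSON object that holds its "method" and its "body", one argument or row to a line. drive_tool: Moves the arm, as the interface text tells. Its arguments: {"type":"object","properties":{"offset":{"type":"array"},"turn":{"type":"array"},"hand":{"type":"array"},"newtons":{"type":"number"}},"required":["offset","turn","hand"]}

```bash
mkdir -p pics; ls
python3 - <<'E'
from rig import *
import cv2,numpy as np
for n in ("scene","top"):
    cv2.imwrite(f"pics/{n}0.png",get_image(n)); c=camera_info(n); print(n,c["fx"],c["cx"],c["cy"],np.round(np.linalg.inv(c["world_to_cam"]),3).tolist())
s=observe();print(s["position"],np.round(s["tool_rot"],3).tolist(),s["time_s"],s["grip_width"],env.hold_point_z)
E
```

```text
pics
scene 443.7100313575028 245.7134045960852 193.44422435991257 [[0.849, -0.366, 0.381, 0.201], [-0.528, -0.558, 0.64, -0.769], [-0.022, -0.744, -0.667, 0.708], [0.0, 0.0, 0.0, 1.0]]
top 443.094275443566 253.3534107230141 197.03359336650453 [[0.017, -0.987, 0.161, 0.407], [-1.0, -0.017, 0.006, -0.179], [-0.003, -0.161, -0.987, 1.018], [0.0, 0.0, 0.0, 1.0]]
[0.12784158 0.53466742 0.23076635] [[-0.973, 0.233, -0.001], [0.233, 0.973, -0.001], [0.0, -0.001, -1.0]] 0.1 0.08569044030696422 0.0187
```

View pics/scene0.png

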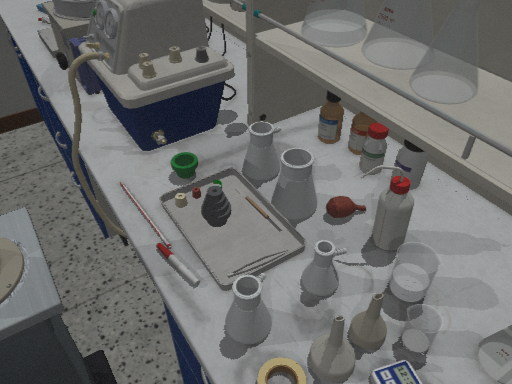

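View pics/top0.png

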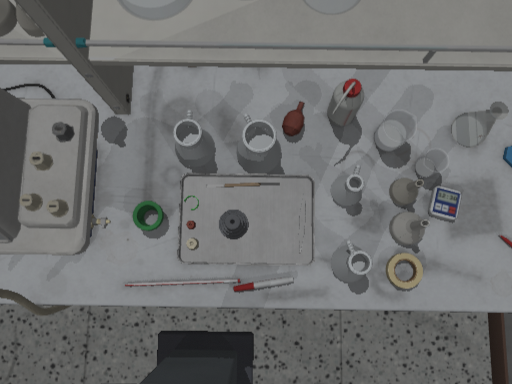

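The scene view shows the grey stack in the tray at (214,200), the green look-alike at (184,163), four wide-neck flasks, two narrow grey flasks, and the pump top left. The top view has the stack at (233,223), the green ring at (148,215), and mouths at (188,132), (259,137), (355,183) and (359,262). Distractors are the grey flasks at (405,190) and (408,228), and the tape ring at (404,271).

```bash
cat > h.py <<'E'
from rig import *
import cv2,numpy as np
def ray(n,px,z,c=None):
    c=c or camera_info(n); T=np.linalg.inv(np.array(c["world_to_cam"]))
    d=T[:3,:3]@np.array([(px[0]-c["cx"])/c["fx"],(px[1]-c["cy"])/c["fy"],1]); o=T[:3,3]
    return o+d*(z-o[2])/d[2]
def proj(n,p,c=None):
    c=c or camera_info(n); q=(np.array(c["world_to_cam"])@np.r_[p,1])[:3]
    return np.array([c["fx"]*q[0]/q[2]+c["cx"],c["fy"]*q[1]/q[2]+c["cy"]])
E
python3 - <<'E'
from h import *
t=cv2.imread("pics/top0.png");s=cv2.imread("pics/scene0.png")
cs=[t[100:164,150:235],t[100:164,220:305],t[150:214,315:400],t[230:294,315:400],t[190:254,190:275]]
big=[cv2.resize(c,(400,300),interpolation=cv2.INTER_CUBIC)[:, :] for c in cs]
sc=cv2.resize(s[150:240,150:270],(400,300),interpolation=cv2.INTER_CUBIC)
b=[cv2.resize(i,(266,299)) if 0 else i for i in big+[sc]]
m=np.vstack([np.hstack(b[:3]),np.hstack(b[3:])]);cv2.imwrite("pics/m1.png",cv2.resize(m,(800,400)))
cv2.imwrite("pics/w0.png",get_image("wrist"))
for nm,px in dict(s=(188,132),d=(259,137),a=(355,183),b=(359,262)).items(): print(nm,[np.round(ray("top",px,z)[:2],3).tolist() for z in(.104,.116,.128,.14)])
print("stack",ray("top",(232.5,222),.09),ray("scene",(211,189),.09))
print("pump",[ray("top",p,.15) for p in((97,100),(95,252),(60,312))])
E
```

```text
s [[0.694, -0.032], [0.691, -0.033], [0.687, -0.035], [0.683, -0.037]]
d [[0.686, -0.184], [0.682, -0.184], [0.678, -0.184], [0.675, -0.184]]
a [[0.589, -0.387], [0.587, -0.384], [0.584, -0.381], [0.582, -0.378]]
b [[0.425, -0.392], [0.425, -0.389], [0.425, -0.386], [0.424, -0.383]]
stack [ 0.50396954 -0.13087606  0.09      ] [ 0.50027161 -0.1243642   0.09      ]
pump [array([0.74513498, 0.15129532, 0.15      ]), array([0.43455644, 0.1322039 , 0.15      ]), array([0.3199851 , 0.19048399, 0.15      ])]
```

View pics/m1.png

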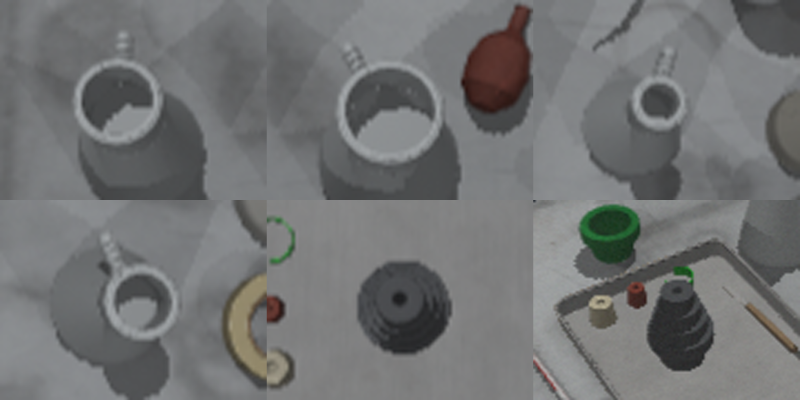

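View pics/w0.png

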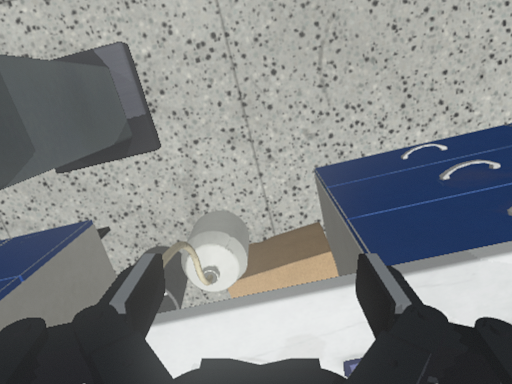

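Composite: mouth sizes rank as flask a (355,183) < b (359,262) < c (188,132) < d (259,137). The crop confirms the dark grey four-step stack in the tray at top pixel (232.5,221.5). What could be mistaken for it is the green cone at (148,215), the small stoppers at (192,243) and (191,225) and the green ring at (191,203), so I choose the grey stack. The wrist picture shows only floor and the counter edge, with a hose and a bottle low down. First I retract and lift, clear of the pump.

Call:
{"method": "drive_tool", "body": {
  "offset": [
    [0,-0.8,-0.7],
    [0,-0.8,-0.7],
    [0,-0.8,-0.7],
    [0,-0.8,-0.7],
    [0,-0.8,-0.7],
    [0,-0.8,-0.7],
    [0,-0.8,-0.5],
    [0,0,0],
    [0,0,0],
    [0,0,0]
  ],
  "turn": [
    [0,0,0],
    [0,0,0],
    [0,0,0],
    [0,0,0],
    [0,0,0],
    [0,0,0],
    [0,0,0],
    [0,0,0],
    [0,0,0],
    [0,0,0]
  ],
  "hand": [1,1,1,1,1,1,1,1,1,1]
}}

```text
time_s: 1.4
position: [0.076, 0.3176, 0.4184]
tool_rot: [[-0.973, 0.232, -0.001], [0.232, 0.973, -0.002], [0.001, -0.002, -1.0]]
ft_force: [-0.1, -0.8, 0.1]
grip_width: 0.0854
gripper_force: 0.0
```

Run:
```python
from h import *
t=cv2.imread("pics/top0.png"); g=cv2.cvtColor(t,cv2.COLOR_BGR2GRAY)
for nm,(u,v),r,z in(("a",(355,182),10,.104),("b",(359,262),13,.116),("c",(188,132),15,.128),("d",(259,137),18,.14)):
    R=r+6; p=cv2.resize(g[v-R:v+R,u-R:u+R],None,fx=8,fy=8,interpolation=cv2.INTER_CUBIC)
    th=np.percentile(p,60)
    for th in (150,170,185):
        m=(p>th).astype(np.uint8); cs,h=cv2.findContours(m,cv2.RETR_CCOMP,cv2.CHAIN_APPROX_NONE)
        for c,hh in zip(cs,h[0]):
            if hh[3]>=0 and len(c)>60:
                (x,y),(A,B),_=cv2.fitEllipse(cv2.convexHull(c)); px=(u-R+(x+.5)/8-.5,v-R+(y+.5)/8-.5); print(nm,th,"hole",np.round(px,1),np.round((A/8,B/8),1),np.round(ray("top",px,z)*1000,1))
print(g[182,340:372],g[262,340:380])
```

```text
Traceback (most recent call last):
TypeError: 'NoneType' object is not subscriptable
```

Call:
{"method": "drive_tool", "body": {
  "offset": [
    [-0.85,-0.045,0],
    [-0.85,-0.045,0],
    [-0.85,-0.045,0],
    [-0.85,-0.045,0],
    [-0.85,-0.045,0],
    [-0.85,-0.045,0],
    [-0.85,-0.045,0],
    [-0.85,-0.045,0],
    [-0.85,-0.045,0],
    [-0.85,-0.045,0]
  ],
  "turn": [
    [0,0,1],
    [0,0,1],
    [0,0,1],
    [0,0,1],
    [0,0,1],
    [0,0,1],
    [0,0,1],
    [0,0,1],
    [0,0,1],
    [0,0,1]
  ],
  "hand": [1,1,1,1,1,1,1,1,1,1]
}}

```text
time_s: 2.65
position: [0.3128, 0.0922, 0.4185]
tool_rot: [[-0.282, 0.959, -0.002], [0.959, 0.282, 0.0], [0.001, -0.002, -1.0]]
ft_force: [0.3, 1.2, 0.3]
grip_width: 0.0854
gripper_force: 0.0
```

Run:
```python
from h import *
t=cv2.imread("pics/top0.png"); g=cv2.cvtColor(t,cv2.COLOR_BGR2GRAY)
for nm,(u,v),r,z in(("a",(355,182),10,.104),("b",(359,262),13,.116),("c",(188,132),15,.128),("d",(259,137),18,.14)):
    R=r+6; p=cv2.resize(g[v-R:v+R,u-R:u+R],None,fx=8,fy=8,interpolation=cv2.INTER_CUBIC)
    # brightest sample along radial spokes = top of the rim
    pol=cv2.warpPolar(p,(8*R,72),(8*R,8*R),8*R,cv2.WARP_POLAR_LINEAR); lo=int(8*(r-4))
    rr=pol[:,lo:].argmax(1)+lo; a=np.arange(72)*np.pi/36
    pts=np.c_[rr*np.cos(a),rr*np.sin(a)].astype(np.float32)
    for _ in range(3):
        (x,y),(A,B),_a=cv2.fitEllipse(pts); d=np.abs(np.hypot(pts[:,0]-x,pts[:,1]-y)-(A+B)/4); pts=pts[d<=max(np.percentile(d,85),4)]
    px=(u+x/8,v+y/8); print(nm,np.round(px,1),np.round((A/8,B/8),1),len(pts),np.round(ray("top",px,z)*1000,1))
```

```text
a [355.2 182.4] [14.1 14.7] 53 [ 590.2 -387.1  104. ]
b [360.3 262.5] [20.3 21.1] 68 [ 423.7 -391.4  116. ]
c [187.2 132.1] [24. 25.] 62 [686.6 -33.7 128. ]
d [259.2 135.6] [30.3 30.5] 69 [ 677.8 -183.9  140. ]
```

Call:
{"method": "drive_tool", "body": {
  "offset": [
    [-0.85,-0.045,0],
    [-0.85,-0.045,0],
    [-0.85,-0.045,0],
    [-0.85,-0.045,0],
    [-0.85,-0.045,0],
    [0,1,0],
    [0,1,0.8],
    [0,1,0.8],
    [0,0.5,0.8],
    [0,0,0.2]
  ],
  "turn": [
    [0,0,1],
    [0,0,1],
    [0,0,1],
    [0,0,1],
    [0,0,1],
    [0,0,0],
    [0,0,0],
    [0,0,0],
    [0,0,0],
    [0,0,0]
  ],
  "hand": [1,1,1,1,1,1,1,1,1,1]
}}

```text
time_s: 3.9
position: [0.4528, -0.1076, 0.3125]
tool_rot: [[0.232, 0.973, -0.005], [0.973, -0.232, 0.003], [0.002, -0.006, -1.0]]
ft_force: [-0.3, 0.5, 0.5]
grip_width: 0.0853
gripper_force: 0.0
```

Run:
```python
from h import *
c=camera_info("wrist");cv2.imwrite("pics/w1.png",get_image("wrist"));cv2.imwrite("pics/t1.png",get_image("top"));np.save("c1.npy",c["world_to_cam"])
s=observe(); T=np.linalg.inv(np.array(c["world_to_cam"]));print(s["position"],np.round(T,3).tolist(),c["fx"],c["cx"],c["cy"])
print("cam in tool",np.round(s["tool_rot"].T@(T[:3,3]-s["position"]),4))
print(proj("wrist",(.504,-.131,.09)))
# teal shelf rod end, two views
def tri(a,b):
    M=[];
    for n,p in(("top",a),("scene",b)):
        k=camera_info(n);W=np.array(k["world_to_cam"])[:3];K=np.array([[k["fx"],0,k["cx"]],[0,k["fy"],k["cy"]],[0,0,1]]);M.append(K@W)
    X=cv2.triangulatePoints(M[0],M[1],np.float64(a).reshape(2,1),np.float64(b).reshape(2,1));return (X[:3]/X[3]).ravel()
for tp,sc in(((65,43),(250,10)),((85,43),(250,10)),((430,57),(470,147))):print(tri(tp,sc))
```

```text
[ 0.45211161 -0.10743856  0.31486239] [[0.973, -0.219, -0.077, 0.472], [-0.232, -0.927, -0.295, -0.032], [-0.006, 0.305, -0.952, 0.456], [0.0, 0.0, 0.0, 1.0]] 331.93506475639816 259.8597778321608 191.9643291939975
cam in tool [ 0.0779  0.0013 -0.1412]
[309.47835781 167.34948915]
[0.77390373 0.14503764 0.32788315]
[0.75875906 0.10746788 0.34394052]
[ 0.7747727  -0.47650644  0.3007499 ]
```

View pics/w1.png

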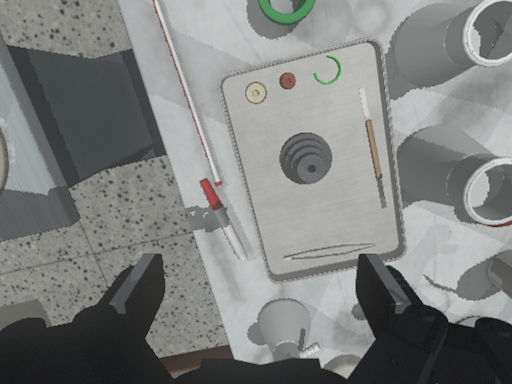

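The wrist picture shows the stack in the tray with its top hole at (312,169), and flasks c and d on the right. The shelf rail is at x≈0.765, z≈0.32, clear of the work.

```bash
cat >> h.py <<'E'
def rel(p,tr=None):
    s=observe(); R=np.array(s["tool_rot"]); return np.round(R.T@(np.array(p)-s["position"])/.04,2), np.round(s["position"],4)
E
python3 - <<'E'
from h import *
t=cv2.imread("pics/t1.png")[:,:,0]; w=cv2.imread("pics/w1.png")[:,:,0]
c=camera_info("wrist"); c["world_to_cam"]=np.load("c1.npy")
for n,im,(u,v),k in(("wrist",w,(312,169),c),("top",t,(232,222),None)):
    p=cv2.resize(im[v-8:v+9,u-8:u+9].astype(float),None,fx=8,fy=8,interpolation=cv2.INTER_CUBIC)
    mn=p[32:-32,32:-32]; wt=np.clip(np.percentile(mn,35)-mn,0,None); yy,xx=np.mgrid[:mn.shape[0],:mn.shape[1]]
    px=(u-8+4+((xx*wt).sum()/wt.sum()+.5)/8-.5, v-8+4+((yy*wt).sum()/wt.sum()+.5)/8-.5)
    print(n,np.round(px,2),ray(n,px,.09,k))
# stack outline base: dark blob bounding ellipse in top
m=(t[180:262,190:290]<95).astype(np.uint8)
cs,_=cv2.findContours(m,cv2.RETR_EXTERNAL,cv2.CHAIN_APPROX_NONE); q=max(cs,key=cv2.contourArea);print(cv2.fitEllipse(q))
print(rel((.503,-.131,.076)))
E
```

```text
wrist [312.17 168.09] [ 0.50647034 -0.13148166  0.09      ]
top [229.2  218.74] [ 0.510737   -0.12375569  0.09      ]
((35.603397369384766, 36.35736083984375), (73.98521423339844, 100.65718078613281), 72.8282699584961)
(array([-0.28,  1.39,  5.97]), array([ 0.4521, -0.1074,  0.3149]))
```

Call:
{"method": "drive_tool", "body": {
  "offset": [
    [-0.1,0.4,0.8],
    [-0.1,0.4,0.8],
    [-0.07,0.4,0.8],
    [0,0.23,0.8],
    [0,0,0.8],
    [0,0,0.6],
    [0,0,0.25],
    [0,0,0],
    [0,0,0],
    [0,0,0]
  ],
  "turn": [
    [0,0,0],
    [0,0,0],
    [0,0,0],
    [0,0,0],
    [0,0,0],
    [0,0,0],
    [0,0,0],
    [0,0,0],
    [0,0,0],
    [0,0,0]
  ],
  "hand": [1,1,1,1,1,1,1,1,1,1],
  "newtons": 25
}}

```text
time_s: 5.25
position: [0.5059, -0.1317, 0.1222]
tool_rot: [[0.233, 0.973, 0.002], [0.973, -0.233, -0.001], [-0.0, 0.002, -1.0]]
ft_force: [-0.0, 0.3, -0.5]
grip_width: 0.0852
gripper_force: 0.0
```

Run:
```python
from h import *
c=camera_info("wrist");cv2.imwrite("pics/w2.png",get_image("wrist"));np.save("c2.npy",c["world_to_cam"])
s=observe();print(s["position"],np.round(s["tool_rot"],4).tolist(), proj("wrist",(.505,-.131,.09)),proj("wrist",s["position"]))
```

```text
[ 0.50584286 -0.13159793  0.12202729] [[0.2326, 0.9726, 0.0012], [0.9726, -0.2326, -0.0006], [-0.0003, 0.0013, -1.0]] [258.10165153 226.94644418] [259.79661626 254.60790649]
```

View pics/w2.png

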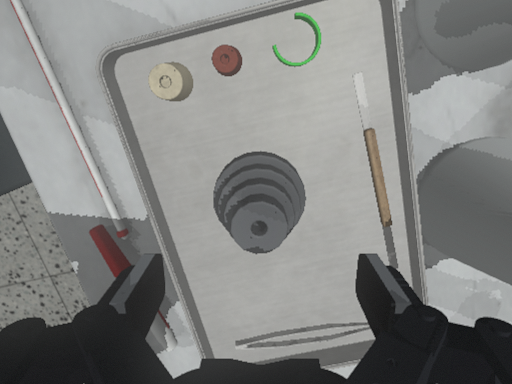

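The wrist picture shows the stack's top hole at (259,228), where (258,227) was predicted for the tool axis, so the tool is aligned. Descend and grip the smallest lip.

Call:
{"method": "drive_tool", "body": {
  "offset": [
    [0,0,0.5],
    [0,0,0.5],
    [0,0,0.12],
    [0,0,0],
    [0,0,0],
    [0,0,0],
    [0,0,0],
    [0,0,0],
    [0,0,0],
    [0,0,0]
  ],
  "turn": [
    [0,0,0],
    [0,0,0],
    [0,0,0],
    [0,0,0],
    [0,0,0],
    [0,0,0],
    [0,0,0],
    [0,0,0],
    [0,0,0],
    [0,0,0]
  ],
  "hand": [1,1,1,1,0.2,0.2,0.2,0.2,0.2,0.2],
  "newtons": 25
}}

```text
time_s: 6.55
position: [0.5058, -0.1316, 0.077]
tool_rot: [[0.233, 0.973, 0.001], [0.973, -0.233, -0.0], [-0.0, 0.001, -1.0]]
ft_force: [-0.8, 0.6, 5.1]
grip_width: 0.0331
gripper_force: 24.6
```

Run:
```python
from h import *
s=observe();print(s["position"],s["grip_width"],s["gripper_force"],s["ft_force"],s["q"])
```

```text
[ 0.5057711  -0.13159324  0.07698741] 0.03310984486044225 24.631742388010025 [-0.76664815  0.6271078   5.14537888] [-2.75766789e+01  2.87798848e+01  9.16229188e+01 -1.01149512e-03
  5.95503092e+01 -1.41238059e+01]
```

Call:
{"method": "drive_tool", "body": {
  "offset": [
    [0,0,-0.3],
    [0,0,-0.7],
    [0,0,-0.9],
    [0,0,-0.9],
    [-0.8,0.5,0],
    [-0.8,0.5,0],
    [-0.8,0.5,0],
    [-0.8,0.5,0],
    [-0.8,0.5,0],
    [-0.8,0.5,0]
  ],
  "turn": [
    [0,0,0],
    [0,0,0],
    [0,0,0],
    [0,0,0],
    [0,0,0],
    [0,0,0],
    [0,0,0],
    [0,0,0],
    [0,0,0],
    [0,0,0]
  ],
  "hand": [0.2,0.2,0.2,0.2,0.2,0.2,0.2,0.2,0.2,0.2]
}}

```text
time_s: 7.8
position: [0.5778, -0.3472, 0.189]
tool_rot: [[0.233, 0.973, -0.0], [0.973, -0.233, 0.0], [0.0, -0.0, -1.0]]
ft_force: [0.5, 0.8, 0.1]
grip_width: 0.0327
gripper_force: 24.9
```

Run:
```python
from h import *
c=camera_info("wrist");im=get_image("wrist");cv2.imwrite("pics/w3.png",im);np.save("c3.npy",c["world_to_cam"])
t=get_image("top");cv2.imwrite("pics/t3.png",t)
s=observe();print(s["position"],s["grip_width"],np.round(s["tool_rot"],4).tolist(), proj("wrist",(.590,-.387,.104)))
cv2.imwrite("pics/m3.png",np.hstack([cv2.resize(im,(400,300)),cv2.resize(t[130:280,180:380],(400,300))]))
```

```text
[ 0.57765058 -0.34926824  0.18795358] 0.033158041038372214 [[0.2352, 0.9719, -0.0002], [0.9719, -0.2352, -0.0005], [-0.0005, -0.0001, -1.0]] [287.52355572 240.59944557]
```

View pics/m3.png

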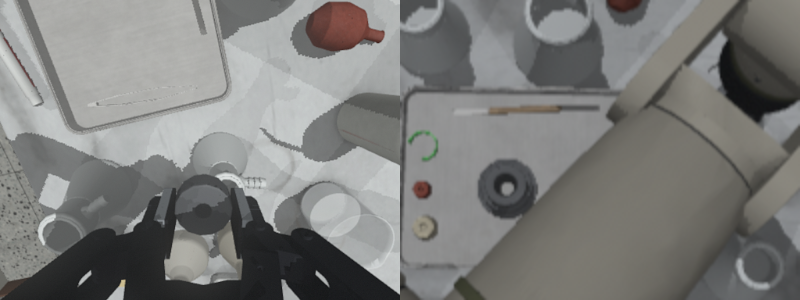

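The left half shows the cone held level, with flask a's rim behind it near wrist pixel (288,240). The right half shows the other three cones still standing in the tray. I check the mouths in the scene view as well.

Run:
```python
from h import *
g=cv2.cvtColor(cv2.imread("pics/scene0.png"),cv2.COLOR_BGR2GRAY)
for nm,P,D,z in(("a",(.590,-.387),.036,.104),("b",(.4237,-.3914),.047,.116),("c",(.6866,-.0337),.058,.128),("d",(.678,-.184),.069,.14)):
    C=np.array([*P,z]); a=np.arange(72)*np.pi/36; rs=np.arange(D/2-.007,D/2+.009,.0004)
    best=[]
    ctr=C.copy()
    for it in range(4):
        pts=[]
        for t in a:
            L=np.array([ctr+[r*np.cos(t),r*np.sin(t),0] for r in rs]); uv=np.array([proj("scene",p) for p in L],np.float32)
            v=cv2.remap(g,uv[:,:1].copy(),uv[:,1:].copy(),cv2.INTER_CUBIC).ravel(); pts.append(L[v.argmax()][:2])
        (x,y),(A,B),_=cv2.fitEllipse(np.float32(pts)*1000); ctr[:2]=x/1e3,y/1e3
    print(nm,proj("scene",C).round(1),"scene fit",round(x,1),round(y,1),"dia",round(A,1),round(B,1))
```

```text
Traceback (most recent call last):
  File "h.py", line 8, in proj
    c=c or camera_info(n); q=(np.array(c["world_to_cam"])@np.r_[p,1])[:3]
           ~~~~~~~~~~~^^^
ValueError: time passes only in moves, steps and waits
```

Run:
```python
from h import *
K=camera_info("scene")
g=cv2.cvtColor(cv2.imread("pics/scene0.png"),cv2.COLOR_BGR2GRAY)
for nm,P,D,z in(("a",(.590,-.387),.036,.104),("b",(.4237,-.3914),.047,.116),("c",(.6866,-.0337),.058,.128),("d",(.678,-.184),.069,.14)):
    C=np.array([*P,z]); a=np.arange(72)*np.pi/36; rs=np.arange(D/2-.007,D/2+.009,.0004); ctr=C.copy()
    for it in range(4):
        pts=[]
        for t in a:
            L=np.array([ctr+[r*np.cos(t),r*np.sin(t),0] for r in rs]); uv=np.array([proj("scene",p,K) for p in L],np.float32)
            v=cv2.remap(g,uv[:,:1].copy(),uv[:,1:].copy(),cv2.INTER_CUBIC).ravel(); pts.append(L[v.argmax()][:2])
        (x,y),(A,B),_=cv2.fitEllipse(np.float32(pts)*1000); ctr[:2]=x/1e3,y/1e3
    print(nm,proj("scene",C,K).round(1),"scene fit",round(x,1),round(y,1),"dia",round(A,1),round(B,1))
print(rel((.59,-.387,.16)))
```

```text
a [324.5 245.8] scene fit 588.7 -388.5 dia 29.7 31.4
b [247.  284.7] scene fit 422.9 -392.5 dia 40.7 40.9
c [261.  126.8] scene fit 685.0 -36.3 dia 52.1 53.3
d [296.9 156.2] scene fit 677.0 -185.4 dia 62.8 65.9
(array([-0.84,  0.52,  0.7 ]), array([ 0.5777, -0.3493,  0.188 ]))
```

Call:
{"method": "drive_tool", "body": {
  "offset": [
    [-0.45,0.25,0],
    [-0.42,0.26,0],
    [0,0,0],
    [0,0,0],
    [0,0,0.4],
    [0,0,0.4],
    [0,0,0.4],
    [0,0,0.4],
    [0,0,0.3],
    [0,0,0]
  ],
  "turn": [
    [0,0,0],
    [0,0,0],
    [0,0,0],
    [0,0,0],
    [0,0,0],
    [0,0,0],
    [0,0,0],
    [0,0,0],
    [0,0,0],
    [0,0,0]
  ],
  "hand": [0.2,0.2,0.2,0.2,0.2,0.2,0.2,0.2,0.2,0.2]
}}

```text
time_s: 9.15
position: [0.5891, -0.3846, 0.1114]
tool_rot: [[0.233, 0.973, -0.001], [0.973, -0.233, 0.001], [0.001, -0.001, -1.0]]
ft_force: [1.1, -0.6, -0.2]
grip_width: 0.033
gripper_force: 25.0
```

Call:
{"method": "drive_tool", "body": {
  "offset": [
    [-0.08,0.02,0],
    [0,0,0],
    [0,0,0.04],
    [0,0,0.04],
    [0,0,0],
    [0,0,0],
    [0,0,0],
    [0,0,0],
    [0,0,0],
    [0,0,0]
  ],
  "turn": [
    [0,0,0],
    [0,0,0],
    [0,0,0],
    [0,0,0],
    [0,0,0],
    [0,0,0],
    [0,0,0],
    [0,0,0],
    [0,0,0],
    [0,0,0]
  ],
  "hand": [0.2,0.2,0.2,0.2,0.2,0.2,0.2,0.2,0.2,0.2]
}}

```text
time_s: 10.4
position: [0.5894, -0.388, 0.1093]
tool_rot: [[0.233, 0.973, -0.0], [0.973, -0.233, -0.0], [-0.0, -0.0, -1.0]]
ft_force: [0.1, 0.9, 0.1]
grip_width: 0.0332
gripper_force: 25.0
```

Run:
```python
from h import *
im=get_image("scene");w=get_image("wrist")
s=observe();print(s["position"],s["ft_force"])
cv2.imwrite("pics/m4.png",np.hstack([cv2.resize(w,(400,300)),cv2.resize(im[190:310,250:410],(400,300))]))
```

```text
[ 0.58941888 -0.38805343  0.10936371] [ 0.01438166  0.0936294  -0.61855292]
```

View pics/m4.png

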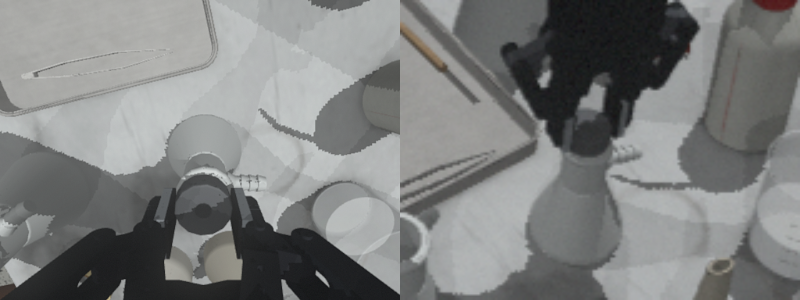

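Both views show the cone entering flask a's neck, centred and upright. Lower the last 2 mm, release and lift.

Call:
{"method": "drive_tool", "body": {
  "offset": [
    [0,0,0.05],
    [0,0,0],
    [0,0,0],
    [0,0,0],
    [0,0,0],
    [0,0,-0.3],
    [0,0,-0.7],
    [0,0,-0.8],
    [0,0,-0.8],
    [0,0,0]
  ],
  "turn": [
    [0,0,0],
    [0,0,0],
    [0,0,0],
    [0,0,0],
    [0,0,0],
    [0,0,0],
    [0,0,0],
    [0,0,0],
    [0,0,0],
    [0,0,0]
  ],
  "hand": [0.2,0.2,0.6,0.6,0.6,0.7,0.8,1,1,1]
}}

```text
time_s: 11.75
position: [0.5901, -0.3886, 0.2152]
tool_rot: [[0.233, 0.973, 0.005], [0.973, -0.233, -0.005], [-0.003, 0.006, -1.0]]
ft_force: [-0.5, -0.5, -0.8]
grip_width: 0.0856
gripper_force: 0.0
```

Run:
```python
from h import *
w=get_image("wrist");t=get_image("top");im=get_image("scene")
cv2.imwrite("pics/m5.png",np.hstack([cv2.resize(w,(400,300)),cv2.resize(im[190:310,250:410],(400,300))]))
# stack hole seen by top camera: remaining top is at z .074
g=cv2.cvtColor(t,cv2.COLOR_BGR2GRAY); cv2.imwrite("pics/t5.png",t)
m=(g[180:262,185:300]<88).astype(np.uint8);cs,_=cv2.findContours(m,cv2.RETR_EXTERNAL,cv2.CHAIN_APPROX_NONE);q=max(cs,key=cv2.contourArea);print(cv2.minEnclosingCircle(q))
print(rel((.5058,-.1316,.15)))
```

```text
((48.32758712768555, 43.59195327758789), 14.868804931640625)
(array([ 5.74, -3.51,  1.52]), array([ 0.5891, -0.3878,  0.2104]))
```

View pics/m5.png

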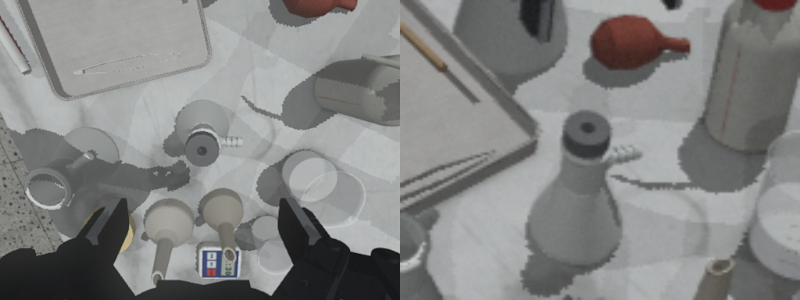

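Cone 34 sits level on flask a. Back to the stack.

Call:
{"method": "drive_tool", "body": {
  "offset": [
    [0.82,-0.5,0],
    [0.82,-0.5,0],
    [0.82,-0.5,0],
    [0.82,-0.5,0],
    [0.82,-0.5,0.2],
    [0.82,-0.5,0.4],
    [0.82,-0.51,0.6],
    [0,0,0.7],
    [0,0,0.3],
    [0,0,0]
  ],
  "turn": [
    [0,0,0],
    [0,0,0],
    [0,0,0],
    [0,0,0],
    [0,0,0],
    [0,0,0],
    [0,0,0],
    [0,0,0],
    [0,0,0],
    [0,0,0]
  ],
  "hand": [1,1,1,1,1,1,1,1,1,1]
}}

```text
time_s: 13.15
position: [0.5061, -0.1323, 0.1226]
tool_rot: [[0.233, 0.972, -0.002], [0.972, -0.233, 0.001], [0.0, -0.002, -1.0]]
ft_force: [0.1, 0.3, 0.4]
grip_width: 0.0856
gripper_force: 0.0
```

Run:
```python
from h import *
c=camera_info("wrist");im=get_image("wrist");cv2.imwrite("pics/w6.png",im)
g=cv2.cvtColor(im,cv2.COLOR_BGR2GRAY); print(g[150:290:10,200:330:10])
u,v=proj("wrist",(.5058,-.1316,.074),c);print(u,v)
r,_=rel((.5058,-.1316,.062));print(r,_)
u,v=int(u),int(v);cv2.imwrite("pics/w6c.png",cv2.resize(im[v-60:v+60,u-80:u+80],(640,480)))
```

```text
[[163 163 167 168 169 176 133 171 168 173 176 174 176]
 [165 163 167 149 101  99  98  98 103 171 175 174 175]
 [161 166 169 101  67 100  99 106  74  99 175 175 176]
 [168 162 108  98  96  66  70  70  96  77  96 170 170]
 [162 162  77  74  99  97  96  99  92  94  94 171 172]
 [161 161 109 105 103  70 167  80  98  74  89 170 174]
 [165 163  83 104  78  77  74  61  96  97  94 171 171]
 [163 167 100 106  70  78  73  64 105 104 171 167 168]
 [164 167 167 106 105  73  72  70 105  80 166 167 167]
 [164 166 165 166 107 105 105 104  75 167 164 166 168]
 [165 163 164 165 163 163 164 165 164 165 163 165 167]
 [160 162 163 162 165 164 162 166 170 167 171 168 165]
 [162 163 163 165 164 165 164 166 170 168 168 166 166]
 [163 166 164 165 167 167 168 169 169 170 169 167 167]]
259.32647505052637 215.88215736901103
[ 0.02 -0.02  1.54] [ 0.5065 -0.1325  0.1234]
```

View pics/w6c.png

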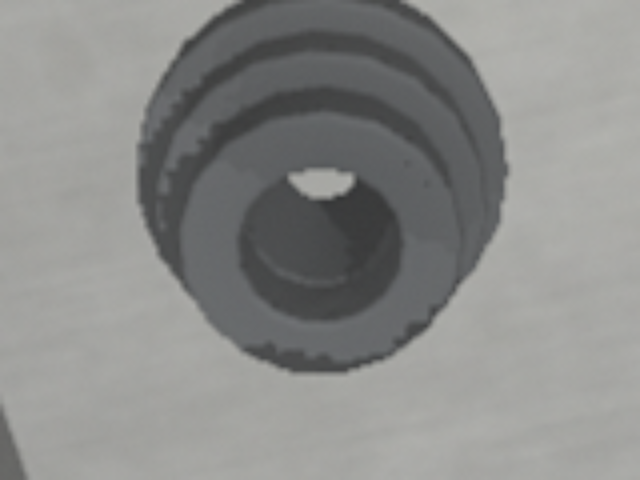

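The crop shows the 45 mm cone's face centred at (320,242), within a pixel of the tool axis. Grip it.

Call:
{"method": "drive_tool", "body": {
  "offset": [
    [0,0,0.6],
    [0,0,0.6],
    [0,0,0.35],
    [0,0,0],
    [0,0,0],
    [0,0,0],
    [0,0,0],
    [0,0,0],
    [0,0,0],
    [0,0,0]
  ],
  "turn": [
    [0,0,0],
    [0,0,0],
    [0,0,0],
    [0,0,0],
    [0,0,0],
    [0,0,0],
    [0,0,0],
    [0,0,0],
    [0,0,0],
    [0,0,0]
  ],
  "hand": [1,1,1,1,0.35,0.35,0.35,0.35,0.35,0.35],
  "newtons": 30
}}

```text
time_s: 14.45
position: [0.5064, -0.1322, 0.0623]
tool_rot: [[0.233, 0.973, 0.001], [0.973, -0.233, -0.001], [-0.0, 0.001, -1.0]]
ft_force: [-2.0, -0.2, 6.1]
grip_width: 0.0436
gripper_force: 29.6
```

Run:
```python
from h import *
p=observe()["position"];print(rel((.4233,-.392,p[2]-.0)))
```

```text
(array([-6.8 , -0.51,  0.  ]), array([ 0.5064, -0.1322,  0.0623]))
```

Call:
{"method": "drive_tool", "body": {
  "offset": [
    [0,0,-0.4],
    [0,0,-0.9],
    [0,0,-1],
    [0,0,-1],
    [-0.5,0,-0.2],
    [-0.95,-0.1,0],
    [-0.95,-0.1,0],
    [-0.95,-0.1,0],
    [-0.95,-0.1,0],
    [-0.95,-0.1,0]
  ],
  "turn": [
    [0,0,0],
    [0,0,0],
    [0,0,0],
    [0,0,0],
    [0,0,0],
    [0,0,0],
    [0,0,0],
    [0,0,0],
    [0,0,0],
    [0,0,0]
  ],
  "hand": [0.35,0.35,0.35,0.35,0.35,0.35,0.35,0.35,0.35,0.35]
}}

```text
time_s: 15.7
position: [0.4374, -0.3327, 0.2017]
tool_rot: [[0.233, 0.973, 0.0], [0.973, -0.233, -0.0], [-0.0, 0.0, -1.0]]
ft_force: [0.5, -0.7, -0.8]
grip_width: 0.0434
gripper_force: 30.7
```

Call:
{"method": "drive_tool", "body": {
  "offset": [
    [-0.8,0,0],
    [-0.5,0,0],
    [-0.2,0,0],
    [0,0,0],
    [0,0,0],
    [0,0,0],
    [0,0,0],
    [0,0,0],
    [0,0,0],
    [0,0,0]
  ],
  "turn": [
    [0,0,0],
    [0,0,0],
    [0,0,0],
    [0,0,0],
    [0,0,0],
    [0,0,0],
    [0,0,0],
    [0,0,0],
    [0,0,0],
    [0,0,0]
  ],
  "hand": [0.35,0.35,0.35,0.35,0.35,0.35,0.35,0.35,0.35,0.35]
}}

```text
time_s: 16.95
position: [0.424, -0.39, 0.2013]
tool_rot: [[0.233, 0.973, 0.0], [0.973, -0.233, 0.0], [0.0, 0.0, -1.0]]
ft_force: [-0.1, -0.3, -0.3]
grip_width: 0.0432
gripper_force: 30.7
```

Run:
```python
from h import *
print(rel((.4233,-.392,.1215)),observe()["grip_width"])
im=get_image("scene");w=get_image("wrist");cv2.imwrite("pics/m7.png",np.hstack([cv2.resize(w,(400,300)),cv2.resize(im,(400,300))]))
```

```text
(array([-0.05, -0.01,  2.  ]), array([ 0.424 , -0.39  ,  0.2013])) 0.0432386644688581
```

View pics/m7.png

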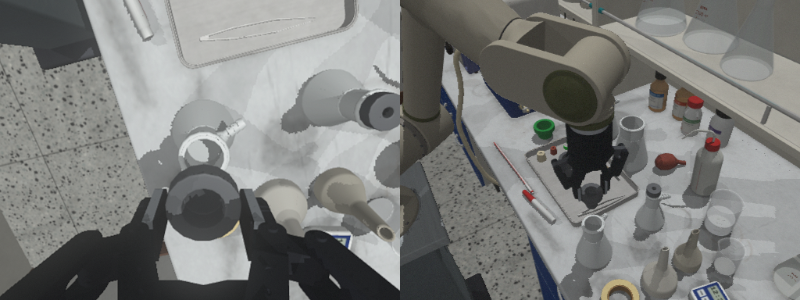

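The wrist view shows cone 45 held and level, with flask b's open mouth at (205,150) straight in line with it. Lower it in.

Call:
{"method": "drive_tool", "body": {
  "offset": [
    [-0.05,0,0.2],
    [0,0,0.4],
    [0,0,0.4],
    [0,0,0.4],
    [0,0,0.35],
    [0,0,0.15],
    [0,0,0.1],
    [0,0,0],
    [0,0,0],
    [0,0,0]
  ],
  "turn": [
    [0,0,0],
    [0,0,0],
    [0,0,0],
    [0,0,0],
    [0,0,0],
    [0,0,0],
    [0,0,0],
    [0,0,0],
    [0,0,0],
    [0,0,0]
  ],
  "hand": [0.35,0.35,0.35,0.35,0.35,0.35,0.35,0.35,0.35,0.35]
}}

```text
time_s: 18.3
position: [0.4236, -0.3921, 0.1216]
tool_rot: [[0.233, 0.973, 0.0], [0.973, -0.233, -0.0], [-0.0, 0.0, -1.0]]
ft_force: [-1.1, -0.4, -0.1]
grip_width: 0.0435
gripper_force: 30.7
```

Call:
{"method": "drive_tool", "body": {
  "offset": [
    [0,0,0.03],
    [0,0,0],
    [0,0,0],
    [0,0,0],
    [0,0,0],
    [0,0,-0.3],
    [0,0,-0.7],
    [0,0,-0.8],
    [0,0,-0.6],
    [0,0,0]
  ],
  "turn": [
    [0,0,0],
    [0,0,0],
    [0,0,0],
    [0,0,0],
    [0,0,0],
    [0,0,0],
    [0,0,0],
    [0,0,0],
    [0,0,0],
    [0,0,0]
  ],
  "hand": [0.35,0.35,0.7,0.7,0.7,0.8,0.9,1,1,1]
}}

```text
time_s: 19.55
position: [0.424, -0.3925, 0.2184]
tool_rot: [[0.233, 0.973, 0.003], [0.973, -0.233, -0.004], [-0.003, 0.003, -1.0]]
ft_force: [-0.1, 0.4, -1.1]
grip_width: 0.0855
gripper_force: 0.0
```

Run:
```python
from h import *
w=get_image("wrist");im=get_image("scene");t=get_image("top");cv2.imwrite("pics/t8.png",t)
cv2.imwrite("pics/m8.png",np.hstack([cv2.resize(w,(400,300)),cv2.resize(im[230:350,180:340],(400,300))]))
print(rel((.506,-.132,.12)))
```

```text
(array([6.79, 0.5 , 2.39]), array([ 0.4233, -0.3916,  0.2152]))
```

View pics/m8.png

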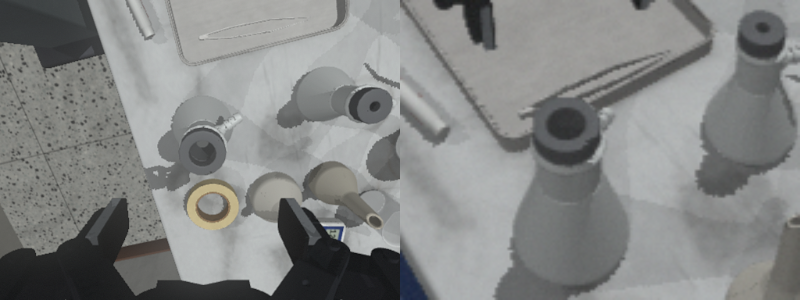

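Cone 45 sits level on flask b, and cone 34 is still level on a. Return for cone 56, measuring numerically.

Call:
{"method": "drive_tool", "body": {
  "offset": [
    [0.85,0.06,0],
    [0.85,0.06,0],
    [0.85,0.06,0],
    [0.85,0.06,0],
    [0.85,0.06,0],
    [0.85,0.06,0.2],
    [0.85,0.07,0.5],
    [0.84,0.07,0.7],
    [0,0,0.7],
    [0,0,0.2]
  ],
  "turn": [
    [0,0,0],
    [0,0,0],
    [0,0,0],
    [0,0,0],
    [0,0,0],
    [0,0,0],
    [0,0,0],
    [0,0,0],
    [0,0,0],
    [0,0,0]
  ],
  "hand": [1,1,1,1,1,1,1,1,1,1]
}}

```text
time_s: 20.95
position: [0.5052, -0.1317, 0.1221]
tool_rot: [[0.232, 0.973, -0.004], [0.973, -0.232, 0.002], [0.001, -0.004, -1.0]]
ft_force: [-0.4, -1.0, 0.4]
grip_width: 0.0854
gripper_force: 0.0
```

```bash
cat > st.py <<'E'
from h import *
import sys
z,P=float(sys.argv[1]),(.506,-.132); D=float(sys.argv[2])
get_image("wrist"); c=camera_info("wrist");im=get_image("wrist");g=cv2.cvtColor(im,cv2.COLOR_BGR2GRAY)
m=((g<125)*255).astype(np.uint8); m[255:]=0   # gripper lies below row 255
cs,_=cv2.findContours(m,cv2.RETR_EXTERNAL,cv2.CHAIN_APPROX_NONE)
u0=proj("wrist",(*P,z),c); q=[k for k in cs if cv2.contourArea(cv2.convexHull(k))>1500 and cv2.pointPolygonTest(cv2.convexHull(k),tuple(map(float,u0)),False)>0]
k=max(q,key=cv2.contourArea).reshape(-1,2)
# lower half of the outline belongs to the top lip (nearest to camera bottom): use bottom half, plane at z
w=np.array([ray("wrist",p,z,c)[:2] for p in k if p[1]>u0[1]+4])*1000
# known diameter circle by least squares
from scipy.optimize import least_squares
r=least_squares(lambda x:np.hypot(*(w-x).T)-D/2,np.array(P)*1000,loss="soft_l1"); print("u0",u0.round(1),"n",len(w),"centre",r.x.round(1),"rms",np.sqrt(np.mean(r.fun**2)).round(2))
print(rel((r.x[0]/1e3,r.x[1]/1e3,z-.0137)))
E
python3 st.py .058 56
```

```text
u0 [261.1 207.6] n 101 centre [ 505.6 -130.5] rms 0.42
(array([ 0.05, -0.01,  1.98]), array([ 0.5058, -0.1326,  0.1234]))
```

Call:
{"method": "drive_tool", "body": {
  "offset": [
    [0.05,0,0.6],
    [0,0,0.6],
    [0,0,0.5],
    [0,0,0.3],
    [0,0,0],
    [0,0,0],
    [0,0,0],
    [0,0,0],
    [0,0,0],
    [0,0,0]
  ],
  "turn": [
    [0,0,0],
    [0,0,0],
    [0,0,0],
    [0,0,0],
    [0,0,0],
    [0,0,0],
    [0,0,0],
    [0,0,0],
    [0,0,0],
    [0,0,0]
  ],
  "hand": [1,1,1,1,1,0.5,0.5,0.5,0.5,0.5],
  "newtons": 35
}}

```text
time_s: 22.3
position: [0.5069, -0.1307, 0.0451]
tool_rot: [[0.233, 0.973, 0.001], [0.973, -0.233, -0.001], [-0.0, 0.001, -1.0]]
ft_force: [-1.4, -0.3, 4.3]
grip_width: 0.0528
gripper_force: 35.8
```

Run:
```python
from h import *
p=observe();print(rel((.6858,-.035,.22)),p["grip_width"],p["q"])
```

```text
(array([ 3.36,  3.8 , -4.37]), array([ 0.5069, -0.1307,  0.0451])) 0.05279918771493084 [-2.74240655e+01  3.15486143e+01  9.33549640e+01 -7.36597706e-03
  5.50088896e+01 -1.39708205e+01]
```

Call:
{"method": "drive_tool", "body": {
  "offset": [
    [0,0,-0.4],
    [0,0,-0.9],
    [0,0,-1],
    [0,0,-1],
    [0,0,-0.7],
    [0,0,0],
    [0,0,0],
    [0,0,0],
    [0,0,0],
    [0,0,0]
  ],
  "turn": [
    [0,0,0],
    [0,0,0],
    [0,0,0],
    [0,0,0],
    [0,0,0],
    [0,0,0],
    [0,0,0],
    [0,0,0],
    [0,0,0],
    [0,0,0]
  ],
  "hand": [0.5,0.5,0.5,0.5,0.5,0.5,0.5,0.5,0.5,0.5]
}}

```text
time_s: 23.55
position: [0.5066, -0.1305, 0.2038]
tool_rot: [[0.233, 0.973, -0.001], [0.973, -0.233, 0.0], [0.0, -0.001, -1.0]]
ft_force: [0.1, 0.8, -1.0]
grip_width: 0.0534
gripper_force: 37.2
```

Run:
```python
from h import *
for z in (0,.05): print("pole foot",z,ray("top",(122,105),z).round(3),ray("scene",(262,120),z).round(3))
for z in (.2,.3,.4): print(z,ray("top",(80,60),z).round(3),ray("top",(105,85),z).round(3))
s=observe();print(s["grip_width"],s["gripper_force"],s["ft_force"]);print(rel((.6858,-.035,.2)))
get_image("top");t=get_image("top");cv2.imwrite("pics/t9.png",t);s=get_image("scene")
w=get_image("wrist");cv2.imwrite("pics/m9.png",np.hstack([cv2.resize(w,(400,300)),cv2.resize(s[60:300,120:440],(400,300))]))
```

```text
pole foot 0 [0.792 0.147 0.   ] [0.816 0.157 0.   ]
pole foot 0.05 [0.773 0.131 0.05 ] [0.772 0.092 0.05 ]
0.2 [0.808 0.172 0.2  ] [0.757 0.119 0.2  ]
0.3 [0.759 0.129 0.3  ] [0.714 0.082 0.3  ]
0.4 [0.71  0.086 0.4  ] [0.671 0.046 0.4  ]
0.05343612648472026 37.18930387753062 [ 0.13868858  0.84665661 -0.96014533]
(array([3.36, 3.8 , 0.09]), array([ 0.5066, -0.1305,  0.2038]))
```

View pics/m9.png

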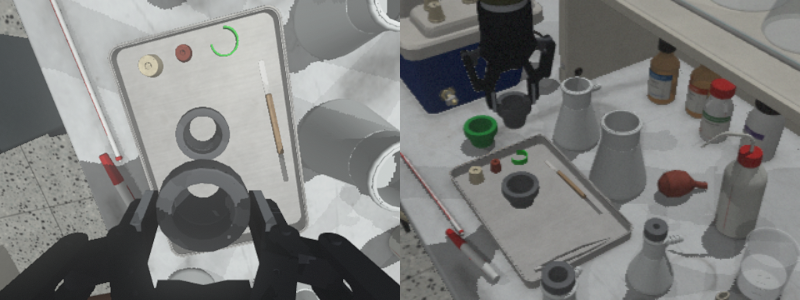

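The picture shows cone 56 held level, with cone 67 alone in the tray at right-half (521,186) and flasks c and d clear. Move to flask c.

Call:
{"method": "drive_tool", "body": {
  "offset": [
    [0.48,0.54,0],
    [0.48,0.54,0],
    [0.48,0.54,0],
    [0.48,0.54,0],
    [0.48,0.54,0],
    [0.48,0.54,0],
    [0.48,0.56,0],
    [0,0,0],
    [0,0,0],
    [0,0,0]
  ],
  "turn": [
    [0,0,0],
    [0,0,0],
    [0,0,0],
    [0,0,0],
    [0,0,0],
    [0,0,0],
    [0,0,0],
    [0,0,0],
    [0,0,0],
    [0,0,0]
  ],
  "hand": [0.5,0.5,0.5,0.5,0.5,0.5,0.5,0.5,0.5,0.5]
}}

```text
time_s: 25.0
position: [0.6853, -0.0357, 0.2044]
tool_rot: [[0.233, 0.972, 0.0], [0.972, -0.233, -0.0], [-0.0, 0.0, -1.0]]
ft_force: [-0.4, -0.3, -0.4]
grip_width: 0.0533
gripper_force: 37.2
```

Run:
```python
from h import *
print(rel((.6858,-.035,.1325)))
c=camera_info("wrist");print(proj("wrist",(.6858,-.035,.128),c),proj("wrist",(.6858+.0305*.97,-.035-.0305*.23,.128),c))
im=get_image("wrist");cv2.imwrite("pics/w10.png",im)
g=cv2.cvtColor(im,cv2.COLOR_BGR2GRAY)
for v in range(150,212,6):
    print(v,g[v,170:350:6])
```

```text
(array([0.02, 0.01, 1.8 ]), array([ 0.6853, -0.0357,  0.2044]))
[260.43176962 200.79446804] [303.74334736 200.7027878 ]
150 [187 183 178 176 180 189 193 195 132 146 150 153 157 162 164 164 166 166
 163 161 162 161 159 157 156 167 159 174 175 165]
156 [182 181 150 158 185 184 196 197 141 143 147 153 157 137 137 139 139 140
 157 162 163 160 158 168 174 173 165 169 182 180]
162 [165 183 177 166 118 188 193 196 139 142 147 134 122 204 224 216 227 224
 211 135 162 160 157 167 176 178 174 176 162 169]
168 [181 182 180 179 174 185 194 138 142 140 139 179 223 227 214 163 168 220
 229 223 189 159 155 171 178 184 162 167 170 172]
174 [179 183 179 179 162 111 124 130 135 141 198 213 209 197 199 202 115 115
 115 186 219 171 131 145 164 213 217 224 172 170]
180 [180 177 176 179 179 138 122 128 128 133 208 197 197 198 198 198 199 115
 115 115 188 198 201 154 207 218 139 177 168 171]
186 [181 180 180 181 182 173 118 123 128 216 222 196 197 197 197 196 198 203
 114 113 114 224 198 162 174 169 168 166 166 162]
192 [181 181 181 183 180 183 117 122 127 205 143 197 196 196 196 197 197 197
 115 113 111 170 216 177 169 166 161 164 160 153]
198 [182 184 183 183 180 180 124 121 124 148 102 139 194 195 197 196 196 197
 114 113 123 124 212 163 161 159 153 156 157 150]
204 [182 179 182 186 179 181 151 104 107 149 102 105 193 167  98  90 129 159
 113 112 125 124 214 151 147 147 142 145 143 146]
210 [184 185 183 116 172 183 166 107 106 150 120  81  80  82  82  82  82  82
  81  78 125 217 199 148 145 145 141 144 144 154]
```

Call:
{"method": "drive_tool", "body": {
  "offset": [
    [0.02,0.03,0.2],
    [0,0,0.4],
    [0,0,0.4],
    [0,0,0.35],
    [0,0,0.25],
    [0,0,0.12],
    [0,0,0.07],
    [0,0,0],
    [0,0,0],
    [0,0,0]
  ],
  "turn": [
    [0,0,0],
    [0,0,0],
    [0,0,0],
    [0,0,0],
    [0,0,0],
    [0,0,0],
    [0,0,0],
    [0,0,0],
    [0,0,0],
    [0,0,0]
  ],
  "hand": [0.5,0.5,0.5,0.5,0.5,0.5,0.5,0.5,0.5,0.5]
}}

```text
time_s: 26.3
position: [0.6872, -0.0347, 0.1328]
tool_rot: [[0.233, 0.973, 0.001], [0.973, -0.233, -0.0], [0.0, 0.001, -1.0]]
ft_force: [-0.6, -0.1, -0.2]
grip_width: 0.0536
gripper_force: 37.2
```

Call:
{"method": "drive_tool", "body": {
  "offset": [
    [0,0,0.04],
    [0,0,0],
    [0,0,0],
    [0,0,0],
    [0,0,0],
    [0,0,-0.3],
    [0,0,-0.6],
    [0,0,-0.7],
    [0,0,-0.4],
    [0,0,0]
  ],
  "turn": [
    [0,0,0],
    [0,0,0],
    [0,0,0],
    [0,0,0],
    [0,0,0],
    [0,0,0],
    [0,0,0],
    [0,0,0],
    [0,0,0],
    [0,0,0]
  ],
  "hand": [0.5,0.5,0.85,0.85,0.85,0.9,1,1,1,1]
}}

```text
time_s: 27.55
position: [0.6876, -0.0348, 0.213]
tool_rot: [[0.233, 0.973, 0.004], [0.973, -0.233, -0.001], [-0.0, 0.004, -1.0]]
ft_force: [0.3, -0.1, 0.2]
grip_width: 0.0856
gripper_force: 0.0
```

Run:
```python
from h import *
get_image("wrist");w=get_image("wrist");im=get_image("scene");K=camera_info("wrist");C=camera_info("scene")
cv2.imwrite("pics/w11.png",w);cv2.imwrite("pics/s11.png",im)
for n,i,k in(("wrist",w,K),("scene",im,C)):
    m=((cv2.cvtColor(i,cv2.COLOR_BGR2GRAY)<125)*255).astype(np.uint8)
    # dark lip: expected outline centre of top face (z .144) and its mask columns/rows
    P=np.array([proj(n,(.6868+.028*np.cos(a),-.0348+.028*np.sin(a),z),k) for z in(.128,.144) for a in np.linspace(0,6.28,40)],np.float32)
    h=np.zeros_like(m);cv2.fillConvexPoly(h,cv2.convexHull(P).astype(np.int32),255)
    x,y,ww,hh=cv2.boundingRect(P);s=np.s_[max(y-8,0):y+hh+8,x-8:x+ww+8]
    cs,_=cv2.findContours(m[s],cv2.RETR_EXTERNAL,cv2.CHAIN_APPROX_NONE);q=max(cs,key=cv2.contourArea);b=cv2.boundingRect(q)
    print(n,"expected",(x,y,ww,hh),"seen",(b[0]+x-8,b[1]+max(y-8,0),b[2],b[3]))
print(rel((.5056,-.131,.12)))
```

```text
wrist expected (218, 161, 84, 84) seen (210, 153, 93, 100)
scene expected (249, 114, 25, 20) seen (247, 106, 35, 36)
(array([-3.4 , -3.84,  2.26]), array([ 0.6868, -0.0346,  0.2101]))
```

Run:
```python
import cv2
g=cv2.cvtColor(cv2.imread("pics/w11.png"),cv2.COLOR_BGR2GRAY)
for v in range(148,262,7): print(v,g[v,200:322:6])
s=cv2.cvtColor(cv2.imread("pics/s11.png"),cv2.COLOR_BGR2GRAY)
for v in range(106,146,2): print(v,s[v,244:284:2])
```

```text
148 [166 172 174 121 132 134 139 143 146 147 148 148 148 146 144 144 145 139
 138 140 141]
155 [168 175 181 128 129 132 138 142 122 120 123 124 126 145 146 144 142 140
 151 156 157]
162 [171 175 174 125 128 126 119 132 195 204 186 206 199 156 147 145 142 139
 160 159 157]
169 [169 157 112 126 124 123 199  74  73  80  97  79  72  95 192 146 127 133
 162 149 154]
176 [ 99 112 114 122 124 148  80 106 106 107 105 106 107 107  89 185 158 161
 180 190 189]
183 [151 108 111 112 137 104 105 104 101  95  98  96 103 103 106 106 186 167
 164 140 151]
190 [127 106 109 111  95 104 102  71 176 159  99  99  98  67 102 104  79 165
 159 154 150]
197 [163 100 110 111 103 104  77  77 178 175  97  98 101  60  86 103 105 149
 147 141 140]
204 [164 141  95  99 104 103  77  77  77 106  90  61  59  59  67 102 104 139
 134 131 130]
211 [164 156  97  96 104 104  67  78  75  74  73  68  58  66  65 102 103 134
 132 132 133]
218 [164 164 109  92 104 104  76  85  78  74  71  68  72  64  74 101 102 142
 137 135 131]
225 [166 157 143  88  99 104  93  68  70  66  74  65  65  65  71  88 130 126
 127 132 143]
232 [103
[... 1486 characters left out ...]
148]
130 [ 90 143 133  89  50  48  52  43  51  47  41  47  45  45 131 111 127  88
 102 136]
132 [150 155 152 110 112  63  52  46  45  48  43  47  65  84  87  79  89 122
 131 130]
134 [161 161 159 108  90 113 111 110  86  94  93  98  99  81  74 126 131 130
 128 128]
136 [159 158 159 110 100 102  93  84  95  91  83  85  88  85  76 123 129 131
 132 137]
138 [152 156 153 112 101 101  97  92  91  93  90  87  87  78  90 138 140 139
 144 153]
140 [153 151 148 113  99  98  98  95  94  91  89  85  86  83  97 141 139 142
 141 151]
142 [153 146 138 109 102  98  98  95  94  93  91  87  85  79 108 127 125 124
 132 136]
144 [138 135 134 107 103  98 100  95  91  89  89  89  84  82 103 119 121 126
 125 128]
```

The intensity rows show a round dark lip, columns 221–298 and rows 167–243, with the white rim bead around it. That means cone 56 is seated and level on flask c. Go for cone 67.

Call:
{"method": "drive_tool", "body": {
  "offset": [
    [-0.49,-0.55,0],
    [-0.49,-0.55,0],
    [-0.49,-0.55,0],
    [-0.49,-0.55,0],
    [-0.49,-0.55,0],
    [-0.49,-0.55,0.2],
    [-0.46,-0.54,0.6],
    [0,0,0.8],
    [0,0,0.6],
    [0,0,0]
  ],
  "turn": [
    [0,0,0],
    [0,0,0],
    [0,0,0],
    [0,0,0],
    [0,0,0],
    [0,0,0],
    [0,0,0],
    [0,0,0],
    [0,0,0],
    [0,0,0]
  ],
  "hand": [1,1,1,1,1,1,1,1,1,1]
}}

```text
time_s: 28.95
position: [0.5051, -0.1308, 0.1212]
tool_rot: [[0.233, 0.973, -0.004], [0.973, -0.233, 0.002], [0.001, -0.004, -1.0]]
ft_force: [-0.5, -0.3, -0.5]
grip_width: 0.0851
gripper_force: 0.0
```

```bash
python3 st.py .042 67
```

```text
u0 [260.6 201.1] n 112 centre [ 505.7 -130.3] rms 0.46
(array([ 0.02, -0.02,  2.38]), array([ 0.5063, -0.1312,  0.1234]))
```

Call:
{"method": "drive_tool", "body": {
  "offset": [
    [0.02,-0.02,0.7],
    [0,0,0.7],
    [0,0,0.6],
    [0,0,0.4],
    [0,0,0],
    [0,0,0],
    [0,0,0],
    [0,0,0],
    [0,0,0],
    [0,0,0]
  ],
  "turn": [
    [0,0,0],
    [0,0,0],
    [0,0,0],
    [0,0,0],
    [0,0,0],
    [0,0,0],
    [0,0,0],
    [0,0,0],
    [0,0,0],
    [0,0,0]
  ],
  "hand": [1,1,1,1,1,0.6,0.6,0.6,0.6,0.6],
  "newtons": 35
}}

```text
time_s: 30.3
position: [0.5062, -0.1306, 0.0288]
tool_rot: [[0.233, 0.973, 0.003], [0.973, -0.233, -0.001], [-0.001, 0.003, -1.0]]
ft_force: [-0.9, 0.9, 8.8]
grip_width: 0.0654
gripper_force: 36.5
```

Run:
```python
from h import *
p=observe();print(rel((.6776,-.1845,.21)),p["grip_width"])
```

```text
(array([-0.32,  4.49, -4.52]), array([ 0.5062, -0.1306,  0.0288])) 0.06537119719599359
```

Call:
{"method": "drive_tool", "body": {
  "offset": [
    [0,0,-0.4],
    [0,0,-0.9],
    [0,0,-1],
    [0,0,-1],
    [0,0,-1],
    [0,0,-0.4],
    [-0.05,0.5,0],
    [-0.05,0.75,0],
    [-0.05,0.75,0],
    [-0.05,0.75,0]
  ],
  "turn": [
    [0,0,0],
    [0,0,0],
    [0,0,0],
    [0,0,0],
    [0,0,0],
    [0,0,0],
    [0,0,0],
    [0,0,0],
    [0,0,0],
    [0,0,0]
  ],
  "hand": [0.6,0.6,0.6,0.6,0.6,0.6,0.6,0.6,0.6,0.6]
}}

```text
time_s: 31.55
position: [0.6114, -0.1638, 0.216]
tool_rot: [[0.233, 0.973, 0.001], [0.973, -0.233, -0.001], [-0.0, 0.001, -1.0]]
ft_force: [0.1, -0.8, -0.9]
grip_width: 0.0656
gripper_force: 39.3
```

Call:
{"method": "drive_tool", "body": {
  "offset": [
    [-0.05,0.7,0],
    [-0.05,0.6,0],
    [-0.02,0.45,0],
    [0,0,0],
    [0,0,0],
    [0,0,0],
    [0,0,0],
    [0,0,0],
    [0,0,0],
    [0,0,0]
  ],
  "turn": [
    [0,0,0],
    [0,0,0],
    [0,0,0],
    [0,0,0],
    [0,0,0],
    [0,0,0],
    [0,0,0],
    [0,0,0],
    [0,0,0],
    [0,0,0]
  ],
  "hand": [0.6,0.6,0.6,0.6,0.6,0.6,0.6,0.6,0.6,0.6]
}}

```text
time_s: 32.8
position: [0.6775, -0.1845, 0.2149]
tool_rot: [[0.233, 0.973, -0.0], [0.973, -0.233, 0.0], [0.0, -0.0, -1.0]]
ft_force: [-0.1, -0.2, -1.6]
grip_width: 0.0656
gripper_force: 39.4
```

Run:
```python
from h import *
print(rel((.6776,-.1845,.1435)),observe()["grip_width"])
c=camera_info("wrist");print(proj("wrist",(.6776,-.1845,.14),c),proj("wrist",(.6776+.036*.97,-.1845-.036*.23,.14),c))
g=cv2.cvtColor(get_image("wrist"),cv2.COLOR_BGR2GRAY)
for v in range(140,204,6): print(v,g[v,180:342:6])
```

```text
(array([0.  , 0.  , 1.78]), array([ 0.6775, -0.1845,  0.2149])) 0.06555718677912993
[259.93742111 202.45923608] [311.33323888 202.38343832]
140 [142 184 183 154 170 176 107 117 121 126 134 138 142 147 150 154 155 157
 160 160 159 172 156 195 186 189 188]
146 [156 113 182 165 168 177 112 117 121 126 132 139 142 146 156 154 156 158
 131 105 159 163 195 216 183 186 190]
152 [170 138 185 173 153 158 112 116 120 126 141 115 121 135 132 126 134 153
 108 109 166 199 204 170 190 191 189]
158 [185 153 175 185 130 107 113 114 116 106 153 205 192 194 204 195 215 193
 135 169 195 198 167 191 191 191 190]
164 [184 147 127 184 171 107 113 111 103 201 207 210 130 114 115 115 187 217
 215 173 202 155 181 189 188 190 191]
170 [182 185 148 187 153 104 113 108 198 209 198 198 197 199 204 115 114 126
 188 201 196 152 188 189 190 192 193]
176 [184 182 157 161 183 114 115 198 209 196 198 197 197 198 197 200 113 112
 114 125 196 145 188 191 189 184 178]
182 [185 183 140 111 181 173 150 207 198 197 197 198 197 197 197 198 203 114
 114 113 208 213 189 188 179 180 179]
188 [183 184 182 129 179 167 136 115 176 197 196 197 197 197 197 198 199 111
 114 114 105 200 189 189 180 177 178]
194 [185 185 182 142 167 175 123 101 113 113 138  75  73  77  77  73 129 124
 113 112 105 212 173 177 178 177 176]
200 [184 188 185 186 127 182 124 103  74  74  77  77  78  78  81  80  80  79
  79  95 101 207 179 102  64  71  69]
```

Call:
{"method": "drive_tool", "body": {
  "offset": [
    [0,0.015,0.2],
    [0,0,0.4],
    [0,0,0.4],
    [0,0,0.35],
    [0,0,0.2],
    [0,0,0.12],
    [0,0,0.08],
    [0,0,0],
    [0,0,0],
    [0,0,0]
  ],
  "turn": [
    [0,0,0],
    [0,0,0],
    [0,0,0],
    [0,0,0],
    [0,0,0],
    [0,0,0],
    [0,0,0],
    [0,0,0],
    [0,0,0],
    [0,0,0]
  ],
  "hand": [0.6,0.6,0.6,0.6,0.6,0.6,0.6,0.6,0.6,0.6]
}}

```text
time_s: 34.1
position: [0.6782, -0.1847, 0.1452]
tool_rot: [[0.233, 0.973, 0.001], [0.973, -0.233, -0.0], [-0.0, 0.001, -1.0]]
ft_force: [-0.8, -0.0, -0.1]
grip_width: 0.0653
gripper_force: 39.4
```

Call:
{"method": "drive_tool", "body": {
  "offset": [
    [0,0,0.03],
    [0,0,0.03],
    [0,0,0],
    [0,0,0],
    [0,0,0],
    [0,0,0],
    [0,0,-0.3],
    [0,0,-0.6],
    [0,0,-0.6],
    [0,0,0]
  ],
  "turn": [
    [0,0,0],
    [0,0,0],
    [0,0,0],
    [0,0,0],
    [0,0,0],
    [0,0,0],
    [0,0,0],
    [0,0,0],
    [0,0,0],
    [0,0,0]
  ],
  "hand": [0.6,0.6,0.6,0.95,0.95,1,1,1,1,1]
}}

```text
time_s: 35.35
position: [0.6788, -0.185, 0.2052]
tool_rot: [[0.233, 0.973, 0.004], [0.973, -0.233, -0.002], [-0.001, 0.005, -1.0]]
ft_force: [1.3, -0.6, -1.1]
grip_width: 0.0856
gripper_force: 0.0
```

Call:
{"method": "drive_tool", "body": {
  "offset": [
    [0,-0.7,-0.5],
    [0,-0.8,-0.5],
    [0,-0.8,0],
    [0,-0.8,0],
    [0,-0.8,0],
    [0,-0.8,0],
    [0,-0.8,0],
    [0,0,0],
    [0,0,0],
    [0,0,0]
  ],
  "turn": [
    [0,0,0],
    [0,0,0],
    [0,0,0],
    [0,0,0],
    [0,0,0],
    [0,0,0],
    [0,0,0],
    [0,0,0],
    [0,0,0],
    [0,0,0]
  ],
  "hand": [1,1,1,1,1,1,1,1,1,1]
}}

```text
time_s: 36.6
position: [0.4648, -0.1337, 0.2421]
tool_rot: [[0.233, 0.973, -0.0], [0.973, -0.233, 0.0], [0.0, -0.0, -1.0]]
ft_force: [-0.4, -0.6, -1.4]
grip_width: 0.0857
gripper_force: 0.0
```

Run:
```python
from h import *
im=get_image("scene");w=get_image("wrist")
cv2.imwrite("pics/m12.png",np.vstack([np.hstack([cv2.resize(im[90:240,220:420],(400,300)),cv2.resize(w,(400,300))]),np.hstack([cv2.resize(im[210:360,190:390],(400,300)),cv2.resize(im,(400,300))])]))
```

```text
(no output)
```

View pics/m12.png

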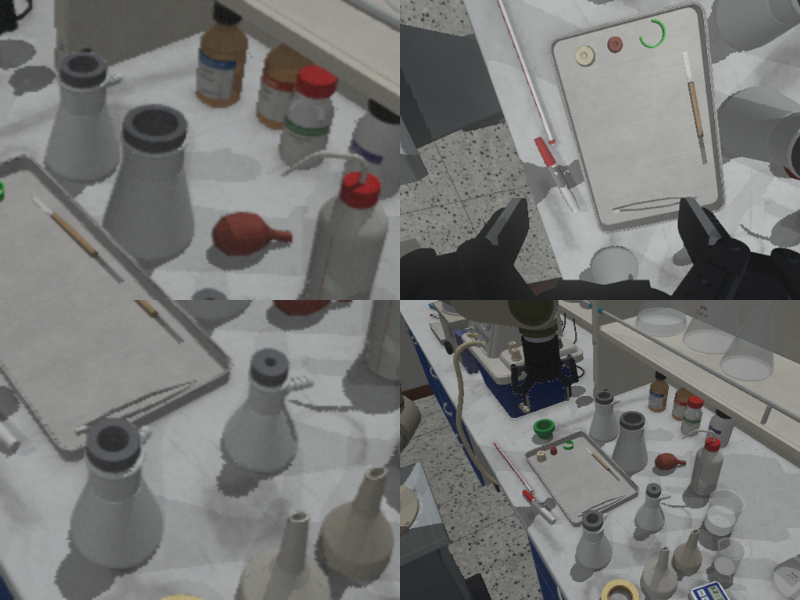

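All four cones sit level on their flasks: c at (83,68), d at (155,125), b at (115,440) and a at (268,367). The green cone is untouched and the tray is empty of cones.

```bash
python3 -c "
from rig import env
print(env.close_job())"
```

```text
the job is handed in; nothing more can be done
None
```

I handed the job in at about 37 s: the final pictures show all four cones seated level in their matching flasks (34→a, 45→b, 56→c, 67→d), with no flask knocked over and the green look-alike left alone.

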